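# Pin a cast swing arm and hold it level over its stand

## Robot

A 7-joint arm with a two-finger parallel gripper is mounted at the origin on a cart in front of the work surface, level with it; the furniture and walls round the work are solid. World frame = base frame: x ahead of the robot, y to its left, z up, the work surface at z = 0. Lengths are in m, angles in rad, forces in N, time in s.
With the tool pointing down it reaches from about 0.4 to 0.9 m from the base axis. Payload 5.5 kg.
Tool frame: the origin (TCP) lies between the finger pads; the fingertips stand 14 mm ahead of it and the grasp point (between the pads) lies 5 mm behind it; z points along the fingers, y is the line along which they close (so a half turn about z gives the same grasp; the last joint's range is limited). The gripper opens to 92 mm and grips with 3 to 60 N. Pads are 19 mm wide; open, the fingers measure 130 mm over their backs; the gripper's body (75 mm by 190 mm) begins 47 mm behind the grasp point.
Start: joints at [1.417, 0.501, -0.427, 1.55, 0.221, 1.138, -0.21], TCP at [0.263, -0.594, 0.241] pointing down, gripper open.
Joint ranges: [-2.88, 2.88], [-0.31, 2.03], [-1.54, 1.56], [0.2, 2.42], [-1.41, 4.55], [0.19, 2.02], [-2.57, 2.57]. Speed limits (rad/s): [2.57, 2.57, 3.14, 3.14, 3.14, 3.14, 3.14].

## Interface

Orientations are given as a unit quaternion [w, x, y, z].
In Python, from station import env gives the robot as it stands.
- The arm moves only by the tool jog_arm, never from a script. Its argument "plan" is one flat list of numbers, 5 for each row, row after row: the closure, from -1 (fully open) to 1 (shut), then the shift along the tool's x, y, z in cm, then the turn about the tool's z in rad. In form: [gripper, dx, dy, dz, twist, gripper, dx, dy, dz, twist, ...]. A call has 1 to 10 rows; each row shifts and turns the commanded pose from where the row before left it, along the tool's axes as they then stand; what a row does not reach is not made up. A row lasts 1/10 s, in which the tool goes at most 50 mm and 8.59 degrees, less where a joint would pass 70% of its speed; a pose out of reach is approached as far as the arm can. A call with a gripper value outside its range is refused whole. The fingers move at their own pace and stop on an object; "force" is the grip in N (left out, the last holds). Time passes only in rows, so rows that do not move let the fingers close. It gives the time, the measured TCP pose, the force, the opening and the grip force at its end, in the units of the state.
- env.get_state(): the state, without advancing time (a new reading comes with each control period).
- env.camera(name): name is "scene" or "top" or "wrist"; returns the picture (400x640x3 uint8, red, green, blue); there is no depth.
- env.calibration(name): a dict with "vfov" (degrees; the focal length in pixels is half the picture's height over the tangent of half this angle, whatever the lens; pixels are square), "cx", "cy" (the principal point, pixels), "pose" (4x4, takes a point from camera to world coordinates); the wrist camera has in their place "mount" (4x4, takes a point from camera to tool coordinates, whose origin is the TCP and whose axes are the flange's). Camera axes: x right, y up, looking along -z (the intrinsics and any distortion apply to the point x, -y, -z); pixel columns grow to the right and rows downward; lengths in m; the calibration is good to about 2 mm. A picture is of the moment at which its call begins: read the wrist's pose just before it. calibration takes no time and is no camera call.
- env.sign_off(): hands the job in; it is judged then, once.
The state is a dict: "clock": time; "joint_positions": joint angles; "qd": joint speeds; "effort": joint torques, N m; "eef_pos": TCP position; "tcp_rot": TCP orientation; "contact_force": force on the tool from outside, world axes, zero at the start; "wrist_torque": the same for the moment, N m; "gripper_width": finger opening in m; "grasp_force": force on a finger pad.
Only numpy, scipy, OpenCV 4.12 (cv2) and the standard library are available. Lean on these libraries where they do the work, as an engineer would, in place of code of your own. Each camera call takes 0.05 s, during which the arm holds its last target. There are 200 camera calls.

## Task

While the cast swing arm still lies in its grey cradle, put the headed steel pivot pin all the way down through the arm's eye. Then grip the arm by its balance point (toward the heavy boss, not mid-length), lift it with the pin in it and carry it level to the steel mounting stand. Finish still holding it level and motionless there, with the pin straight above the bore, the boss straight above the saddle and the pin's lower end about 3 cm clear above the bore; do not lower it on, and do not disturb the other things on the worktop.

Things in the scene. Friction and masses are not known exactly. Their poses are not given: they have to be found in the camera images.
- swing_arm: Loose cast aluminium arm, about 0.5 kg. Origin: eye axis at the underside; x along the beam to the boss, z up. Eye x=0: 36 mm ring, vertical 15 mm through hole, 22 mm tall. Beam 20 mm wide, 22 mm tall. Boss at x=180 mm: 52 mm wide, 40 mm tall. Balance point with the pin in: x=126 mm. At the start it lies level in the cradle, underside at height 50 mm; fingers fit beside the beam there.
- boss_centre (a point): Point on the axis of the arm's boss, at its underside (arm x=180 mm).
- pivot_pin: Loose headed steel pin, 50 g, 78 mm long. Origin at its lower tip, z up. Shank 12 mm diameter, 50 mm long, tip chamfered; round head above it 22 mm diameter, 28 mm tall, which stops on the eye: fully in, the tip is 28 mm below the arm's underside. At the start it stands upright in a wooden block, tip at height 5 mm, head from 55 to 83 mm.
- pin_block: Fixed wooden block 60x60x30 mm that holds the pin at the start, in a 14.5 mm hole 25 mm deep. Origin under the hole, at worktop height.
- cradle: Fixed grey plastic cradle; origin on the worktop under the arm's eye, same x as the arm. Base 250x75x8 mm; post at x=44 to 60 mm with cheeks up to height 61 mm, block at x=165 to 205 mm, 50 mm wide. They carry the arm at height 50 mm, open below the eye and the balance point. The beam has 2 mm play each side between the cheeks; nothing holds it down.
- stand: Fixed steel mounting stand. Origin on the worktop under the bore; x toward the saddle, z up. Base plate 250x80x10 mm; square bearing block 46x46 mm with a vertical 16 mm bore at x=0; round saddle, 66 mm diameter, on a post at x=180 mm; both tops at height 50 mm.
- bore (a point): Centre of the bore's mouth, on top of the stand's bearing block, height 50 mm.
- saddle (a point): Centre of the saddle's flat top, height 50 mm.
- wide_dish: Bystander: round shallow culture dish, 60 mm diameter, 14 mm high, loose. Origin under its centre.
- sample_cup: Bystander: screw-lid cup, 54 mm diameter, 60 mm high, loose. Origin under its centre.
- notes: Bystander: note pad, 76x76x12 mm, loose. Origin under its centre.
- beaker: Bystander: grey beaker, 68 mm diameter, 70 mm high, loose. Origin under its centre.
- lab_timer: Bystander: small dark timer, 68x58x19 mm, loose. Origin under its centre.

How it is judged:
On the way, in this order (a step that is already met when the one before it is completed fails the run):
1. the pin is fully down in the arm's eye, let go, while the arm lies in its cradle (z of pivot_pin in the frame of swing_arm below -0.025 m and horizontal distance between pivot_pin and swing_arm below 0.005 m and angle between the z axis of pivot_pin and the z axis of swing_arm, either way round below 0.12 rad and contact force between the fingers and pivot_pin below 0.2 N and distance of swing_arm from where it was at the start of the episode below 0.02 m and contact force between swing_arm and cradle above 0.5 N), for 0.2 s.
2. the arm, pin in it, is lifted off the cradle by a grip at its balance point (z of swing_arm in the frame of cradle above 0.07 m and contact force between swing_arm and cradle below 0.05 N and z of pivot_pin in the frame of swing_arm below -0.022 m and x of the grasp point in the frame of swing_arm between 0.108 and 0.144 m and contact force between the fingers and swing_arm above 2 N), for 0.2 s.
At the end, for the whole second after the job is handed in: Only the gripper holds the arm, within 18 mm of its balance point, still, level within 4 degrees, clear of stand and cradle; pin fully in the eye, not gripped, tip within 8 mm of the bore's axis and 15 to 50 mm above its mouth; boss centre within 12 mm of the saddle's axis (horizontal distance between pivot_pin and bore below 0.008 m and z of pivot_pin in the frame of bore between 0.015 and 0.05 m and horizontal distance between boss_centre and saddle below 0.012 m and angle between swing_arm's own z axis and vertical below 0.07 rad and z of pivot_pin in the frame of swing_arm below -0.022 m and horizontal distance between pivot_pin and swing_arm below 0.006 m and x of the grasp point in the frame of swing_arm between 0.108 and 0.144 m and contact force between the fingers and swing_arm above 2 N and contact force between the fingers and pivot_pin below 0.2 N and contact force between each of swing_arm, pivot_pin and stand below 0.05 N and linear speed of swing_arm below 0.02 m/s and angular speed of swing_arm below 0.15 rad/s); the arm keeps its last pose, push and grip.
It fails at once if the arm is tilted more than about 17 degrees (angle between swing_arm's own z axis and vertical above 0.3 rad).
It fails at once if a bystander is moved by more than 25 mm (distance of any of wide_dish, sample_cup, notes, beaker, lab_timer from where it was at the start of the episode above 0.025 m).
It also fails if it takes over 58 s, if anything falls off the work surface, if the arm or the gripper's body presses on something with over 40 N, if the wrist force passes 120 N, or if a joint passes its speed limit or range.

## Working session

There is one attempt and no reset: what is moved stays moved. The work goes in short steps, Python scripts to look and compute and a tool call to move; the robot and the scene stay as the last step left them, time stands still between calls to the robot, and variables do not carry over. Pictures are saved under pics/ and viewed, at most 11 in all, crops included, and the job is handed in when it is done.

Besides the shell and the picture viewer there is one more tool, called after "Call:" as name(argument=value, ...) on one line, values as JSON. jog_arm: Moves the arm, as the interface text tells. Its arguments: {"type":"object","properties":{"plan":{"type":"array"},"force":{"type":"number"}},"required":["plan"]}

```bash
mkdir -p pics; ls
python3 - <<'E'
from station import env
import cv2
s=env.get_state(); print(s)
for n in ("scene","top","wrist"):
    print(n,env.calibration(n))
    cv2.imwrite(f"pics/{n}0.png",env.camera(n)[:,:,::-1])
E
```

```text
pics
{'clock': 0.0, 'joint_positions': array([ 1.41719178,  0.50184596, -0.42678347,  1.55143634,  0.22080993,
        1.13831573, -0.21027583]), 'qd': array([-0.00011987,  0.00102842,  0.00023813,  0.00088738, -0.0011485 ,
       -0.00040077, -0.0013514 ]), 'effort': array([ 3.32945374e-04, -5.66581535e+01, -5.81595764e+00, -2.79109114e+01,
       -6.85845315e-02,  3.08680767e-02,  1.99751994e-04]), 'eef_pos': array([ 0.26282441, -0.59375857,  0.23968452]), 'tcp_rot': array([-9.57524133e-04,  9.78354640e-01,  2.06932962e-01, -1.76184817e-04]), 'contact_force': array([ 1.10119462,  0.04125371, -0.14796846]), 'wrist_torque': array([ 0.00510355,  0.00533462, -0.01547977]), 'grasp_force': 0.0, 'gripper_width': 0.09206019532683818}
scene {'vfov': 48.011781724604724, 'cx': 318.8948345690053, 'cy': 199.9084581681085, 'pose': array([[ 0.12720188,  0.40701082, -0.90452301, -0.92821921],
       [-0.99178525,  0.03979827, -0.12156531, -0.20214171],
       [-0.01347994,  0.91255591,  0.40872974,  0.76768021],
       [ 0.        ,  0.        ,  0.        ,  1.        ]])}
top {'vfov': 46.00089915014876, 'cx': 313.57921465464716, 'cy': 199.38433030146928, 'pose': array([[ 0.00563417,  0.99541483, -0.09548595,  0.44679386],
       [-0.99991135,  0.00676004,  0.01147159, -0.00260043],
       [ 0.01206448,  0.09541285,  0.99536467,  1.59684771],
       [ 0.        ,  0.        ,  0.        ,  1.        ]])}
wrist {'vfov': 59.86569499453174, 'cx': 321.21128637132074, 'cy': 197.73326326229974, 'mount': array([[ 4.04633529e-04,  9.68662055e-01,  2.48382085e-01,
         6.69823697e-02],
       [ 9.99999853e-01, -4.81600266e-04,  2.49109891e-04,
         1.58922330e-03],
       [ 3.60924177e-04,  2.48381947e-01, -9.68662107e-01,
        -1.42384593e-01],
       [ 0.00000000e+00,  0.00000000e+00,  0.00000000e+00,
         1.00000000e+00]])}
```

View pics/top0.png

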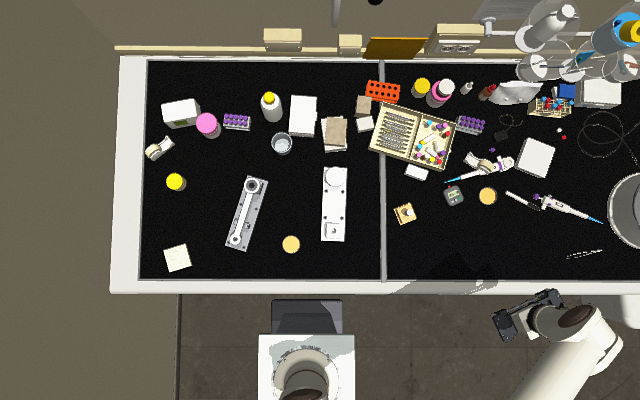

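View pics/scene0.png

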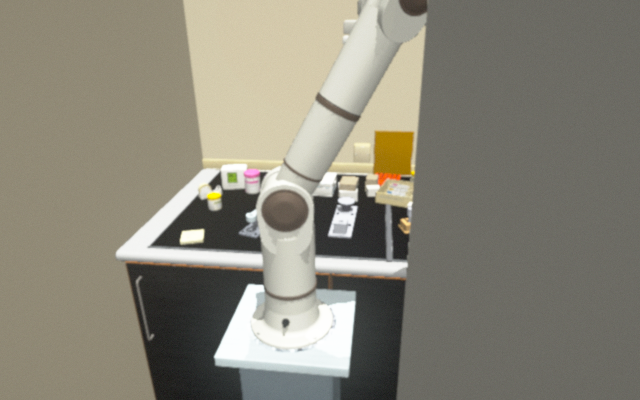

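The top view shows the arm in its cradle with the eye near (236,243) and the boss near (253,185). The stand's bore is near (333,231), its saddle near (334,177), and the pin block near (405,213). The scene view is mostly blocked by the robot.

```bash
cat > h.py <<'E'
import numpy as np, cv2
from scipy.spatial.transform import Rotation as R
from station import env
def ray(name,u,v,st=None):
    c=env.calibration(name); f=200/np.tan(np.radians(c["vfov"])/2)
    if name=="wrist":
        T=np.eye(4); q=st["tcp_rot"]; T[:3,:3]=R.from_quat([q[1],q[2],q[3],q[0]]).as_matrix(); T[:3,3]=st["eef_pos"]; P=T@c["mount"]
    else: P=c["pose"]
    d=P[:3,:3]@np.array([(u-c["cx"])/f,-(v-c["cy"])/f,-1.]); return P[:3,3],d
def on(name,u,v,z,st=None):
    o,d=ray(name,u,v,st); return o+d*(z-o[2])/d[2]
def yaw(st):
    q=st["tcp_rot"]; return R.from_quat([q[1],q[2],q[3],q[0]]).as_matrix()
E
python3 - <<'E'
from h import *
for n,u,v,z in [("eye",236,243,.072),("boss",253,185,.09),("bore",333,231,.05),("saddle",334,177,.05),("pin",405,213,.083),("cupyellow",175,182,.06),("dish",291,244,.014),("beaker",282,143,.07),("timer",453,195,.019),("notes",177,258,.012),("orange",487,196,.05)]:
    print(n,on("top",u,v,z).round(3))
im=cv2.imread("pics/top0.png")[150:275,215:425]
cv2.imwrite("pics/c1.png",cv2.resize(im,(798,475),interpolation=cv2.INTER_CUBIC))
E
```

```text
eye [0.45  0.229 0.072]
boss [0.637 0.175 0.09 ]
bore [ 0.491 -0.085  0.05 ]
saddle [ 0.67  -0.088  0.05 ]
pin [ 0.55  -0.315  0.083]
cupyellow [0.648 0.434 0.06 ]
dish [0.448 0.054 0.014]
beaker [0.779 0.085 0.07 ]
timer [ 0.616 -0.492  0.019]
notes [0.4   0.433 0.012]
orange [ 0.61  -0.595  0.05 ]
```

View pics/c1.png

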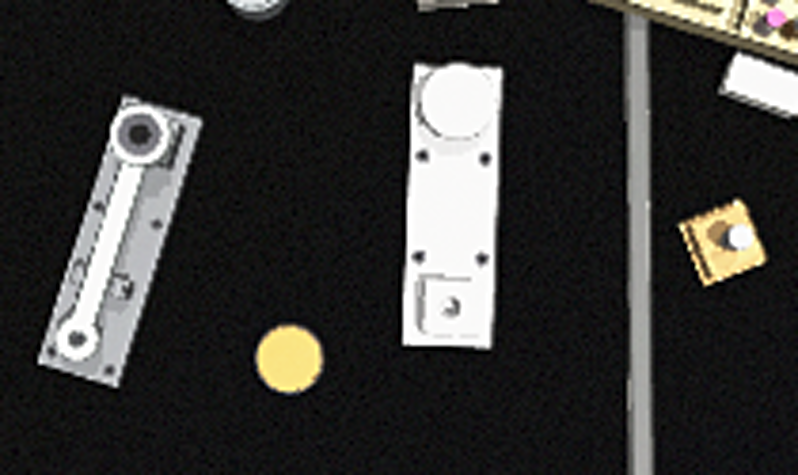

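The crop puts the eye at about (235.0,239.5), the boss at (251.6,185.3), the bore at (333.9,230.5), the saddle at (335,176.8) and the pin head at (409.7,212.4). I'm moving over the pin now for a close look.

Call:
jog_arm(plan=[-1,4.1,-1.4,0,0,-1,4.1,-1.4,0,0,-1,4.1,-1.4,0,0,-1,4.1,-1.4,0,0,-1,4.1,-1.4,0,0,-1,4.1,-1.4,0,0,-1,4.1,-1.4,0,0,-1,4.1,-1.4,0,0,-1,0,0,0,0,-1,0,0,0,0], force=20)

```text
clock: 1.15
eef_pos: [0.5186, -0.3575, 0.2404]
tcp_rot: [-0.0, 0.978, 0.209, -0.0]
contact_force: [-0.9, -0.2, -0.5]
gripper_width: 0.0918
grasp_force: 0.0
```

Run:
```python
from h import *
for n,u,v,z in [("eye",235,239.5,.072),("boss",251.6,185.3,.09),("bore",333.9,230.5,.05),("saddle",335,176.8,.05),("pin",409.7,212.4,.083)]:
    print(n,on("top",u,v,z).round(4))
s=env.get_state(); print(s["joint_positions"],s["eef_pos"],s["tcp_rot"])
cv2.imwrite("pics/w1.png",env.camera("wrist")[:,:,::-1])
```

```text
eye [0.4616 0.232  0.072 ]
boss [0.6355 0.1797 0.09  ]
bore [ 0.4931 -0.0876  0.05  ]
saddle [ 0.6709 -0.091   0.05  ]
pin [ 0.5519 -0.3305  0.083 ]
[ 0.93959025  0.48092012 -0.51803574  1.60180182  0.2559263   1.12774071
 -0.7905235 ] [ 0.51862739 -0.35749493  0.24039745] [-3.30567863e-04  9.77987787e-01  2.08661851e-01 -1.09324830e-04]
```

View pics/w1.png

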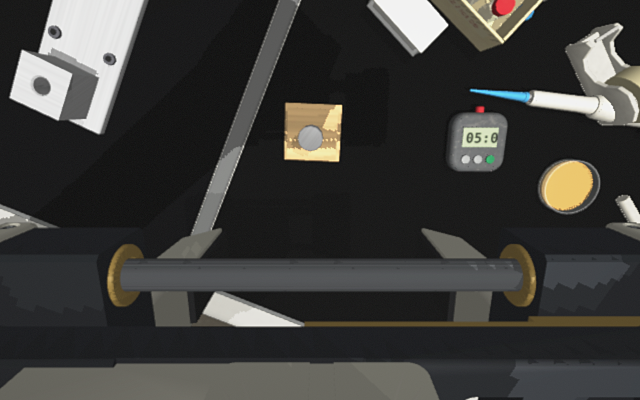

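The wrist view shows the pin head's top face at about (310,138) on the block, with the stand's bore at the left near (41,86).

Run:
```python
from h import *
s=env.get_state(); im=env.camera("wrist")
# head: grey disc near (310,138)
sub=im[115:162,285:338].astype(int); sat=sub.max(2)-sub.min(2)
m=((sat<25)&(sub.max(2)>100)&(sub.max(2)<220)).astype(np.uint8)
n,l,st,c=cv2.connectedComponentsWithStats(m)
k=1+np.argmax(st[1:,4]); print(st[k],c[k]+[285,115])
u,v=c[k]+[285,115]
p=on("wrist",u,v,.083,s); print(p, on("wrist",310,138,.083,s), on("wrist",41,86,.05,s))
M=yaw(s); d=M.T@(p-s["eef_pos"]); print("delta tool",d)
```

```text
[ 11   7  25  26 499] [308.45290581 135.07014028]
[ 0.55458721 -0.33248629  0.083     ] [ 0.55285958 -0.3346716   0.083     ] [ 0.49335291 -0.09146572  0.05      ]
delta tool [ 0.04521725 -0.00937122  0.15719822]
```

Call:
jog_arm(plan=[-1,0.8,-0.5,3.5,0,-1,0.7,-0.4,3.5,0,-1,0,0,0,0,-1,0,0,0,0,-1,0,0,0,0])

```text
clock: 1.75
eef_pos: [0.5281, -0.3468, 0.1727]
tcp_rot: [0.001, 0.979, 0.206, 0.001]
contact_force: [-0.3, 0.4, 0.9]
gripper_width: 0.0919
grasp_force: 0.0
```

Run:
```python
from h import *
s=env.get_state(); im=env.camera("wrist"); cv2.imwrite("pics/w2.png",im[:,:,::-1])
sub=im[60:240,200:440].astype(int); sat=sub.max(2)-sub.min(2)
m=((sat<25)&(sub.max(2)>100)&(sub.max(2)<220)).astype(np.uint8)
n,l,st,c=cv2.connectedComponentsWithStats(m)
for k in range(1,n):
    if st[k][4]<300: continue
    u,v=c[k]+[200,60]; print(st[k],u,v)
    p=on("wrist",u,v,.083,s); print(p,"delta tool",yaw(s).T@(p-s["eef_pos"]))
```

```text
[   0    0   76  180 1504] 218.76662234042553 185.8251329787234
[ 0.51522205 -0.27794027  0.083     ] delta tool [ 0.01588484 -0.06848414  0.0895271 ]
[100  90  31  32 756] 314.8320105820106 165.38095238095238
[ 0.55458885 -0.33239045  0.083     ] delta tool [ 0.02996938 -0.00278668  0.08971892]
```

Call:
jog_arm(plan=[-1,1.5,-0.15,0,0,-1,1.5,-0.15,2,0,-1,0,0,3,0,-1,0,0,3,0,-1,0,0,2,0,-1,0,0,0,0,-1,0,0,0,0])

```text
clock: 2.5
eef_pos: [0.5553, -0.3297, 0.0717]
tcp_rot: [0.0, 0.978, 0.207, 0.001]
contact_force: [0.1, 0.4, 0.4]
gripper_width: 0.0921
grasp_force: 0.0
```

Run:
```python
from h import *
s=env.get_state(); p=np.array([.5546,-.3324,.072]); print(s["eef_pos"],100*yaw(s).T@(p-s["eef_pos"]))
```

```text
[ 0.55528238 -0.3296536   0.07167289] [-0.17364834  0.22344271 -0.03275884]
```

Call:
jog_arm(plan=[-1,-0.15,0.2,0,0,-1,0,0,0,0,0.5,0,0,0,0,1,0,0,0,0,1,0,0,0,0,1,0,0,0,0,1,0,0,0,0,1,0,0,0,0,1,0,0,0,0])

```text
clock: 3.4
eef_pos: [0.5535, -0.3324, 0.0707]
tcp_rot: [-0.0, 0.978, 0.207, -0.0]
contact_force: [0.5, 0.9, 0.2]
gripper_width: 0.0402
grasp_force: 0.0
```

Run:
```python
from h import *
s=env.get_state(); p=np.array([.5546,-.3324,.072]); print(s["eef_pos"],100*yaw(s).T@(p-s["eef_pos"]),s["contact_force"],s["gripper_width"],s["grasp_force"])
```

```text
[ 0.55345876 -0.33238159  0.07067817] [ 0.10360832  0.04787963 -0.13218498] [0.47132106 0.8879244  0.19883691] 0.040193080107834546 0.0
```

Call:
jog_arm(plan=[1,0.1,0,-0.2,0,1,0,0,0,0,1,0,0,0,0,1,0,0,0,0,1,0,0,0,0,1,0,0,0,0,1,0,0,0,0])

```text
clock: 4.1
eef_pos: [0.5546, -0.332, 0.0729]
tcp_rot: [0.0, 0.978, 0.207, 0.0]
contact_force: [0.2, -0.9, 1.7]
gripper_width: 0.0216
grasp_force: 20.0
```

Run:
```python
from h import *
s=env.get_state(); p=np.array([.5546,-.3324,.072]); print(s["eef_pos"],100*yaw(s).T@(p-s["eef_pos"]),s["contact_force"],s["wrist_torque"],s["gripper_width"],s["grasp_force"])
```

```text
[ 0.55459888 -0.33202821  0.07292638] [-0.01498066  0.03400899  0.09264506] [ 0.19081667 -0.89417351  1.74751386] [-0.00377925 -0.10169974 -0.01522696] 0.02163061503532404 19.975224821828306
```

Call:
jog_arm(plan=[1,0,0,-2.5,0,1,0,0,-3,0,1,0,0,-4,0,1,0,0,-4,0,1,0.7,-3,0,0,1,0.7,-4,0,0,1,0.7,-4,0,0,1,0.7,-4,0,0,1,0.7,-4,0,0,1,0.7,-4,0,0], force=20)

```text
clock: 5.1
eef_pos: [0.4986, -0.1033, 0.2075]
tcp_rot: [0.0, 0.978, 0.207, -0.0]
contact_force: [0.8, -0.0, 0.4]
gripper_width: 0.0211
grasp_force: 20.0
```

Call:
jog_arm(plan=[1,0.7,-4,0,0,1,0.7,-4,0,0,1,0.7,-4,0,0,1,0.7,-4,0,0,1,0.7,-4,0,0,1,0.7,-4,0,0,1,0.7,-4,0,0,1,0.7,-3,0,0,1,0,0,0,0,1,0,0,0,0])

```text
clock: 6.1
eef_pos: [0.4248, 0.2018, 0.2075]
tcp_rot: [0.0, 0.978, 0.208, -0.0]
contact_force: [-0.7, -0.8, -0.4]
gripper_width: 0.0211
grasp_force: 20.0
```

Run:
```python
from h import *
s=env.get_state(); im=env.camera("wrist"); cv2.imwrite("pics/w3.png",im[:,:,::-1])
p=np.array([.4616,.232,.2]); print(s["joint_positions"],s["eef_pos"],100*yaw(s).T@(p-s["eef_pos"]))
```

```text
[ 0.19171734  0.27241715 -0.79045016  2.01178368  0.23749072  0.95003419
 -1.87162167] [0.42481054 0.20179111 0.20750049] [ 4.59045526 -1.26235494  0.74643873]
```

View pics/w3.png

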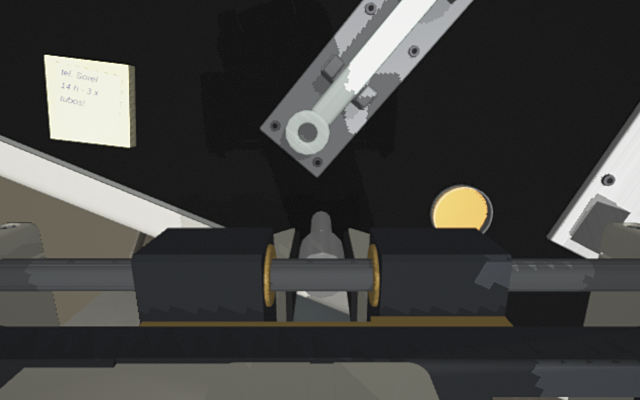

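The wrist view shows the eye's hole near (307,132) and the hanging pin's tip near (320,213). Now measuring both.

Run:
```python
from h import *
s=env.get_state(); im=env.camera("wrist"); g=cv2.cvtColor(im,cv2.COLOR_RGB2GRAY)
sub=g[95:170,270:345]
for th in (70,85,100,115):
    m=(sub<th).astype(np.uint8); n,l,st,c=cv2.connectedComponentsWithStats(m)
    for k in range(1,n):
        u,v=c[k]+[270,95]
        if 60<st[k][4]<900 and np.hypot(u-307,v-132)<8: print(th,st[k],u,v,on("wrist",u,v,.072,s))
print(cv2.HoughCircles(cv2.resize(sub,None,fx=4,fy=4,interpolation=cv2.INTER_CUBIC),cv2.HOUGH_GRADIENT,1.5,20,param1=120,param2=30,minRadius=25,maxRadius=110))
for v in (212,216,222,230,240): print(v,g[v,296:346:2])
print(g[200:222,320])
M=yaw(s); e=s["eef_pos"]
# predicted projection of pin tip centre under TCP axis and of its far rim
c=env.calibration("wrist"); f=200/np.tan(np.radians(c["vfov"])/2); Wi=np.linalg.inv(c["mount"])
for P in ([0,0,.068],[.005,0,.068],[.006,0,.066],[.006,.006,.05],[.006,-.006,.05]):
    q=Wi@np.array(P+[1]); print(P,c["cx"]-f*q[0]/q[2],c["cy"]+f*q[1]/q[2])
```

```text
100 [ 27  28  18  17 223] 305.92825112107624 130.96860986547085 [0.4665275  0.23042205 0.072     ]
115 [ 27  28  18  19 277] 305.45848375451266 131.89169675090253 [0.46572091 0.23047755 0.072     ]
[[[143.25     147.75      38.8     ]
  [122.25     141.75     109.149994]
  [168.75     149.25      62.35    ]
  [123.75     164.25      62.35    ]
  [152.25     128.25     109.149994]
  [153.75     165.75      69.7     ]
  [173.25     180.75      45.1     ]]]
212 [22 21 20 17 20 19 19 18 17 18 64 85 90 90 81 47 14 18 20 20 23 18 18 18
 17]
216 [18 19 19 16 20 18 19 20 50 87 88 90 92 92 91 89 86 26 19 19 18 19 15 20
 18]
222 [19 19 18 18 17 19 18 24 85 86 87 89 91 92 92 90 86 76 14 18 16 21 17 21
 18]
230 [ 19  14  17  18  16  19  18  42  86  87  89  91 106  99  92  91  87  84
  26  18  19  19  16  23  21]
240 [27 26 16 55 89 90 92 94 94 90 91 90 93 94 93 90 89 91 92 90 90 88 70 14
 26]
[21 20 18 19 18 18 17 21 20 16 21 65 90 92 91 91 92 92 91 91 90 92]
[0, 0, 0.068] 318.79151647765843 217.6381090705087
[0.005, 0, 0.068] 318.78099121576224 210.07551738947768
[0.006, 0, 0.066] 318.7559960719241 209.44446531193856
[0.006, 0.006, 0.05] 328.9001211617014 217.20098136444528
[0.006, -0.006, 0.05] 308.2143421640641 217.1907743889009
```

Call:
jog_arm(plan=[1,1.2,-0.5,1,0,1,1.2,-0.5,3,0,1,0,0,0,0,1,0,0,0,0,1,0,0,0,0])

```text
clock: 6.7
eef_pos: [0.4435, 0.2196, 0.1684]
tcp_rot: [0.0, 0.978, 0.206, 0.0]
contact_force: [0.2, -0.2, -0.4]
gripper_width: 0.0212
grasp_force: 20.0
```

```bash
cat > m.py <<'E'
from h import *
s=env.get_state(); im=env.camera("wrist"); g=cv2.cvtColor(im,cv2.COLOR_RGB2GRAY)
cv2.imwrite("pics/w4.png",im[:,:,::-1])
M=yaw(s); e=s["eef_pos"]; print(e)
c=env.calibration("wrist"); f=200/np.tan(np.radians(c["vfov"])/2); Wi=np.linalg.inv(c["mount"])
def prj(P): q=Wi@np.append(P,1); return np.array([c["cx"]-f*q[0]/q[2],c["cy"]+f*q[1]/q[2]])
pe=prj(M.T@(np.array([.4659,.2304,.072])-e)); print("eye predicted",pe,"pin rim predicted",prj([.005,0,.068]),prj([0,0,.068]))
x0,y0=int(pe[0])-30,int(pe[1])-30
sub=cv2.resize(g[y0:y0+60,x0:x0+60],None,fx=4,fy=4,interpolation=cv2.INTER_CUBIC)
h=cv2.HoughCircles(sub,cv2.HOUGH_GRADIENT,1.5,20,param1=120,param2=30,minRadius=35,maxRadius=60)
for a in (h[0][:3] if h is not None else []): print("hough",a[0]/4+x0,a[1]/4+y0,a[2]/4, on("wrist",a[0]/4+x0,a[1]/4+y0,.072,s), 100*M.T@(on("wrist",a[0]/4+x0,a[1]/4+y0,.072,s)-e))
for th in (80,100):
    m=(g[y0:y0+60,x0:x0+60]<th).astype(np.uint8); n,l,st,cc=cv2.connectedComponentsWithStats(m)
    for k in range(1,n):
        if 60<st[k][4]<900: print(th,st[k],cc[k]+[x0,y0])
for v in (214,218,222,228): print(v,g[v,300:344:2])
print(g[196:224,320])
E
python3 m.py
```

```text
[0.44353992 0.21955552 0.16844326]
eye predicted [317.69012151 171.21405882] pin rim predicted [318.78099421 210.06937586] [318.79152501 217.63204742]
hough 317.9375 171.5625 10.9625 [0.46574466 0.23014369 0.072     ] [ 2.45545445 -0.07643936  9.64518127]
80 [  0  38  27  22 304] [295.46052632 192.94736842]
80 [50 48 10 12 66] [342.81818182 196.5       ]
80 [32 52 13  8 65] [326.30769231 197.12307692]
100 [  0   0  60  60 789] [306.32192649 181.62230672]
100 [ 20  20  22  21 326] [317.70858896 170.92944785]
100 [48 47 12 13 88] [342.30681818 195.81818182]
214 [17 16 15 16 15 16 16 55 80 81 82 83 83 80 41 14 15 17 17 17 15 16]
218 [19 18 15 17 18 15 64 78 78 82 82 82 82 80 79 41 15 18 16 16 16 15]
222 [19 15 17 19 18 23 77 77 80 81 83 83 83 82 79 69 15 16 17 15 21 20]
228 [23 18 19 18 16 37 78 78 80 82 83 83 82 82 79 72 20 17 17 17 15 17]
[90 79 82 81 80 81 82 81 82 82 77 57 31 12 20 59 79 84 82 82 82 83 82 83
 82 83 83 82]
```

View pics/w4.png

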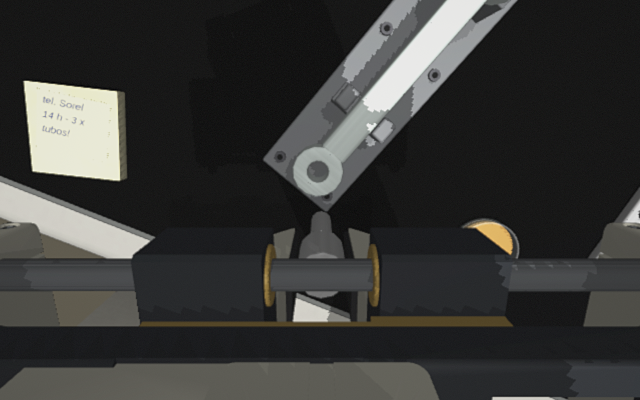

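The eye sits at (318,171), 24.6 mm ahead of the TCP in tool x. The pin tip is at (321,211), so the pin hangs about 1.2 mm to tool +y.

Call:
jog_arm(plan=[1,1.3,-0.1,0,0,1,1.2,-0.1,0,0,1,0,0,0,0,1,0,0,0,0,1,0,0,0,0])

```text
clock: 7.25
eef_pos: [0.4649, 0.2323, 0.1676]
tcp_rot: [0.0, 0.978, 0.207, -0.0]
contact_force: [-0.2, -0.2, -1.0]
gripper_width: 0.0215
grasp_force: 20.0
```

```bash
cat > d.py <<'E'
import sys
from h import *
s=env.get_state(); p=np.array([float(a) for a in sys.argv[1:4]]); M=yaw(s)
print(s["clock"],s["eef_pos"].round(4),"d cm",(100*M.T@(p-s["eef_pos"])).round(2),"F",s["contact_force"].round(2),s["wrist_torque"].round(2),"w",round(s["gripper_width"],4),round(s["grasp_force"],1),"yaw",round(np.arctan2(M[1,0],M[0,0]),3),"zax",M[:,2].round(3),"j7",s["joint_positions"].round(2))
E
python3 d.py .4658 .2315 .092
```

```text
7.25 [0.4649 0.2323 0.1676] d cm [0.05 0.11 7.56] F [-0.18 -0.25 -0.99] [ 0.01 -0.01  0.02] w 0.0215 20.0 yaw 0.417 zax [-0.001 -0.    -1.   ] j7 [ 0.09  0.42 -0.74  1.94  0.36  0.92 -1.98]
```

Call:
jog_arm(plan=[1,0.05,0.1,0.8,0,1,0,0,1.2,0,1,0,0,0,0,1,0,0,0,0,1,0,0,0,0])

```text
clock: 7.75
eef_pos: [0.4661, 0.2317, 0.1477]
tcp_rot: [-0.0, 0.978, 0.207, -0.0]
contact_force: [-0.2, 0.1, 0.1]
gripper_width: 0.0215
grasp_force: 20.0
```

```bash
python3 d.py .4658 .2315 .092
python3 - <<'E'
from h import *
cv2.imwrite("pics/w5.png",cv2.resize(env.camera("wrist")[130:330,220:420,::-1],(600,600)))
E
python3 d.py .4658 .2315 .092
```

```text
7.75 [0.4661 0.2317 0.1477] d cm [-0.04  0.01  5.57] F [-0.2   0.06  0.06] [0.01 0.03 0.04] w 0.0215 20.0 yaw 0.417 zax [-0.  0. -1.] j7 [ 0.07  0.45 -0.72  1.95  0.38  0.88 -2.  ]
7.8 [0.4663 0.2318 0.1479] d cm [-0.06  0.    5.59] F [ 0.5  -0.38 -0.47] [-0.01 -0.02  0.01] w 0.0213 20.0 yaw 0.417 zax [ 0.  0. -1.] j7 [ 0.07  0.45 -0.72  1.95  0.38  0.88 -2.  ]
```

View pics/w5.png

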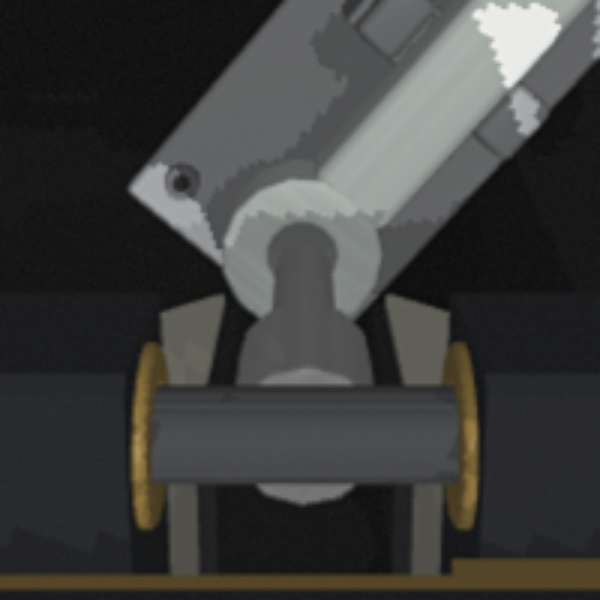

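The pin shank (crop columns 272–335) is centred over the hole (269–336). Descending gently.

Call:
jog_arm(plan=[1,-0.04,0,0.4,0,1,0,0,0.4,0,1,0,0,0.4,0,1,0,0,0.4,0,1,0,0,0,0,1,0,0,0,0])

```text
clock: 8.4
eef_pos: [0.4657, 0.2314, 0.1316]
tcp_rot: [-0.0, 0.978, 0.207, -0.0]
contact_force: [-0.3, 0.1, -0.3]
gripper_width: 0.0215
grasp_force: 20.0
```

```bash
python3 d.py .4658 .2315 .092
```

```text
8.4 [0.4657 0.2314 0.1316] d cm [ 0.01 -0.    3.96] F [-0.34  0.1  -0.28] [-0.02 -0.   -0.05] w 0.0215 20.0 yaw 0.417 zax [-0.  0. -1.] j7 [ 0.06  0.48 -0.7   1.96  0.41  0.85 -2.02]
```

Call:
jog_arm(plan=[1,0,0,0.6,0,1,0,0,0.6,0,1,0,0,0.6,0,1,0,0,0.6,0,1,0,0,0.6,0,1,0,0,0.5,0,1,0,0,0,0,1,0,0,0,0])

```text
clock: 9.2
eef_pos: [0.4657, 0.2315, 0.0966]
tcp_rot: [-0.0, 0.978, 0.207, -0.0]
contact_force: [-0.4, 0.3, -0.5]
gripper_width: 0.0212
grasp_force: 20.0
```

```bash
python3 d.py .4658 .2315 .092
```

```text
9.2 [0.4657 0.2315 0.0966] d cm [0.01 0.   0.46] F [-0.38  0.25 -0.54] [0.05 0.01 0.03] w 0.0212 20.0 yaw 0.417 zax [-0.  0. -1.] j7 [ 0.02  0.53 -0.67  1.98  0.46  0.78 -2.06]
```

Call:
jog_arm(plan=[1,0,0,0.4,0,1,0,0,0,0,0,0,0,0,0,-1,0,0,0,0,-1,0,0,0,0,-1,0,0,0,0,-1,0,0,0,0,-1,0,0,0,0,-1,0,0,0,0])

```text
clock: 10.1
eef_pos: [0.4658, 0.2314, 0.0927]
tcp_rot: [0.0, 0.978, 0.207, 0.0]
contact_force: [0.4, -0.0, 1.1]
gripper_width: 0.0726
grasp_force: 0.0
```

```bash
python3 d.py .4658 .2315 .092
```

```text
10.1 [0.4658 0.2314 0.0927] d cm [ 0.   -0.01  0.07] F [ 0.41 -0.02  1.15] [0.   0.02 0.05] w 0.0726 0.0 yaw 0.417 zax [ 0. -0. -1.] j7 [ 0.02  0.53 -0.66  1.98  0.46  0.78 -2.07]
```

Call:
jog_arm(plan=[-1,0,0,-2,0,-1,0,0,-4,0,-1,0,0,-4.5,0,-1,3.2,2.7,0,0,-1,3.2,2.8,0,0,-1,3.1,2.8,0,0,-1,0,0,0,-0.14,-1,0,0,0,-0.14,-1,0,0,0,-0.14,-1,0,0,0,-0.14])

```text
clock: 11.1
eef_pos: [0.5862, 0.1939, 0.1975]
tcp_rot: [-0.0, 0.882, 0.472, -0.0]
contact_force: [0.3, -0.3, 0.6]
gripper_width: 0.0918
grasp_force: 0.0
```

Call:
jog_arm(plan=[-1,0,0,0,-0.14,-1,0,0,0,-0.14,-1,0,0,0,-0.14,-1,0,0,0,-0.14,-1,0,0,0,-0.14,-1,0,0,0,-0.14,-1,0,0,0,-0.14,-1,0,0,0,-0.14,-1,0,0,0,-0.14,-1,0,0,0,-0.14])

```text
clock: 12.1
eef_pos: [0.5863, 0.1938, 0.1976]
tcp_rot: [-0.0, 0.371, 0.929, -0.0]
contact_force: [-0.4, 0.3, -0.4]
gripper_width: 0.0919
grasp_force: 0.0
```

Call:
jog_arm(plan=[-1,0,0,0,-0.14,-1,0,0,0,-0.14,-1,0,0,0,-0.14,-1,0,0,0,0,-1,0,0,0,0])

```text
clock: 12.6
eef_pos: [0.5862, 0.1939, 0.1975]
tcp_rot: [-0.0, 0.173, 0.985, 0.0]
contact_force: [0.0, -0.4, 0.6]
gripper_width: 0.0916
grasp_force: 0.0
```

```bash
python3 d.py .5865 .1943 .2
python3 - <<'E'
from h import *
cv2.imwrite("pics/w6.png",env.camera("wrist")[:,:,::-1])
E
```

```text
12.6 [0.5862 0.1939 0.1975] d cm [-0.01  0.05 -0.25] F [ 0.01 -0.41  0.59] [ 0.06 -0.18 -0.01] w 0.0916 0.0 yaw 2.793 zax [-0.001  0.    -1.   ] j7 [ 0.42  0.78 -1.2   1.66  0.77  1.25  0.28]
```

View pics/w6.png

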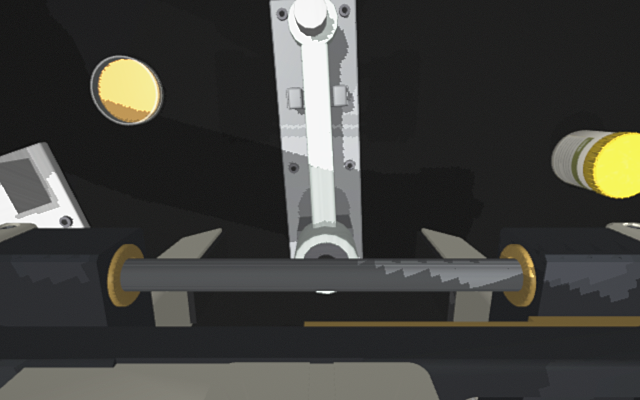

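The view shows the pin head seated on the eye at about (311,15), the beam running down to (323,200), and the boss near (325,262). Now measuring the beam's edges.

Run:
```python
from h import *
s=env.get_state(); im=env.camera("wrist"); g=cv2.GaussianBlur(cv2.cvtColor(im,cv2.COLOR_RGB2GRAY),(3,5),0).astype(int)
M=yaw(s); e=s["eef_pos"]; C=[]
for v in range(50,205,10):
    r=g[v]; d=np.diff(r)
    a=295+np.argmax(d[295:316]); b=318+np.argmin(d[318:345])
    A=on("wrist",a+.5,v,.072,s); B=on("wrist",b+.5,v,.072,s); w=np.linalg.norm(A-B)*1e3
    print(v,a,b,round(w,1))
    if 18<w<22: C.append((A+B)/2)
C=np.array(C); print(len(C)); p=np.polyfit(C[:,0],C[:,1],1); print("dir",np.arctan(p[0]), "resid mm",1e3*np.std(C[:,1]-np.polyval(p,C[:,0])))
print("y at .4657",np.polyval(p,.4657))
th=np.arctan(p[0]); E=np.array([.4657,.2301,.0]); 
B=E+.126*np.array([np.cos(th),np.sin(th),0]); B[1]=np.polyval(p,B[0]); print("bal",B)
B[2]=e[2]; print("d",100*M.T@(B-e), "twist", np.arctan2(M[1,0],M[0,0])-(th+np.pi))
# boss seen from head: pin head top
for z,u,v in ((.1,311,15),): print(on("wrist",u,v,z,s))
```

```text
50 301 327 18.7
60 302 327 18.1
70 302 328 18.9
80 303 328 18.3
90 303 329 19.2
100 303 329 19.3
110 304 330 19.5
120 305 330 18.8
130 306 331 19.0
140 307 331 18.3
150 307 331 18.5
160 307 332 19.4
170 309 332 18.0
180 309 333 18.9
190 310 333 18.2
200 310 334 19.2
15
dir -0.29476930780770955 resid mm 0.17429487919785674
y at .4657 0.23051521768622862
bal [0.58626552 0.19390981 0.        ]
d [ 1.23654945e-03 -2.36421253e-04  2.09232882e-07] twist -0.053488995131854455
[0.46901479 0.22883031 0.1       ]
```

Call:
jog_arm(plan=[-1,0,0,2,-0.054,-1,0,0,3,0,-1,0,0,3,0,-1,0,0,3,0,-1,0,0,2,0,-1,0,0,1,0,-1,0,0,0,0,-1,0,0,0,0], force=35)

```text
clock: 13.5
eef_pos: [0.5869, 0.1946, 0.0588]
tcp_rot: [0.001, 0.145, 0.989, 0.001]
contact_force: [-0.2, -0.0, 0.3]
gripper_width: 0.092
grasp_force: 0.0
```

```bash
python3 d.py .5863 .1939 .057
```

```text
13.5 [0.5869 0.1946 0.0588] d cm [ 0.04 -0.09  0.18] F [-0.17 -0.    0.27] [ 0.1  -0.17 -0.03] w 0.092 0.0 yaw 2.851 zax [ 0.001  0.001 -1.   ] j7 [ 0.35  0.94 -1.06  1.74  0.94  1.06  0.23]
```

Call:
jog_arm(plan=[0,0.04,-0.09,0.1,0,1,0,0,0,0,1,0,0,0,0,1,0,0,0,0,1,0,0,0,0,1,0,0,0,0,1,0,0,0,0,1,0,0,0,0,1,0,0,0,0,1,0,0,0,0])

```text
clock: 14.5
eef_pos: [0.5857, 0.1935, 0.0568]
tcp_rot: [0.0, 0.145, 0.989, 0.0]
contact_force: [0.0, 0.9, -1.2]
gripper_width: 0.0196
grasp_force: 35.0
```

Call:
jog_arm(plan=[1,0,0,0,0,1,0,0,0,0,1,0,0,0,0,1,0,0,0,0,1,0,0,0,0,1,0,0,0,0])

```text
clock: 15.1
eef_pos: [0.5856, 0.1933, 0.0567]
tcp_rot: [-0.0, 0.145, 0.989, 0.0]
contact_force: [0.6, 1.8, -0.6]
gripper_width: 0.0198
grasp_force: 35.0
```

```bash
python3 d.py .5863 .1939 .057
```

```text
15.1 [0.5856 0.1933 0.0567] d cm [-0.05  0.07 -0.03] F [ 0.62  1.84 -0.62] [ 0.41 -0.25  0.05] w 0.0198 35.0 yaw 2.851 zax [-0.  0. -1.] j7 [ 0.35  0.94 -1.06  1.74  0.94  1.06  0.23]
```

Call:
jog_arm(plan=[1,0,0,-0.5,0,1,0,0,-1,0,1,0,0,-1.5,0,1,0,0,-2,0,1,0,0,-3,0,1,0,0,-3,0,1,0,0,0,0,1,0,0,0,0,1,0,0,0,0])

```text
clock: 16.0
eef_pos: [0.585, 0.1922, 0.1657]
tcp_rot: [-0.001, 0.145, 0.989, -0.001]
contact_force: [-0.0, -0.3, -5.3]
gripper_width: 0.0193
grasp_force: 35.0
```

```bash
python3 d.py .5863 .1939 .17;python3 - <<'E'
from h import *
cv2.imwrite("pics/w7.png",env.camera("wrist")[:,:,::-1])
E
```

```text
16.0 [0.585  0.1922 0.1657] d cm [-0.07  0.2  -0.43] F [-0.03 -0.33 -5.32] [ 0.05 -0.16  0.04] w 0.0193 35.0 yaw 2.851 zax [-0.001 -0.002 -1.   ] j7 [ 0.42  0.82 -1.18  1.69  0.81  1.21  0.31]
```

View pics/w7.png

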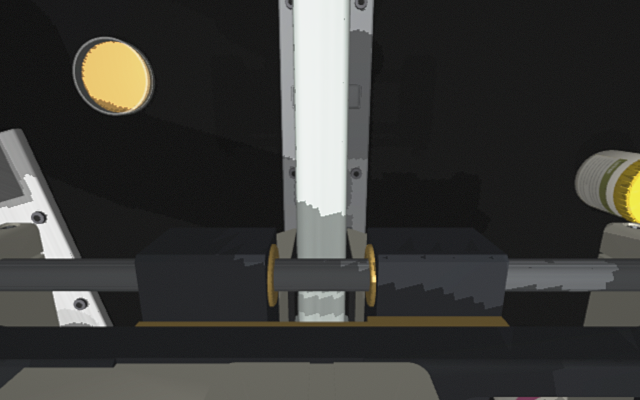

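The arm is lifted with the pin in it, lying level along the tool's x (beam centred at column 321), and the load reads 5.3 N. I'm carrying it to a viewing point beside the stand.

Call:
jog_arm(plan=[1,0,0,-1,-0.09,1,0,0,-1,-0.09,1,0,0,-1,-0.09,1,-0.5,-2,0,0,1,-0.7,-3.2,0,0,1,-0.8,-3.7,0,0,1,-0.8,-3.7,0,0,1,-0.8,-3.2,0,0,1,-0.5,-2.3,0,0,1,0,0,0,0])

```text
clock: 17.05
eef_pos: [0.6233, 0.0051, 0.1943]
tcp_rot: [-0.002, 0.014, 1.0, -0.001]
contact_force: [0.4, 0.3, -5.1]
gripper_width: 0.0196
grasp_force: 35.0
```

Call:
jog_arm(plan=[1,0,0,0,0,1,0,0,0,0,1,0,0,0,0])

```text
clock: 17.35
eef_pos: [0.6224, 0.013, 0.1965]
tcp_rot: [-0.0, 0.009, 1.0, 0.0]
contact_force: [-0.1, 0.0, -4.2]
gripper_width: 0.0197
grasp_force: 35.0
```

```bash
python3 d.py .622 -.091 .17;python3 - <<'E'
from h import *
cv2.imwrite("pics/w8.png",env.camera("wrist")[:,:,::-1])
E
```

```text
17.35 [0.6224 0.013  0.1965] d cm [ -0.16 -10.4    2.65] F [-0.05  0.03 -4.23] [ 0.11 -0.16  0.02] w 0.0197 35.0 yaw 3.123 zax [-0.  0. -1.] j7 [ 0.74  0.85 -1.28  1.65  0.84  1.3   0.86]
```

View pics/w8.png

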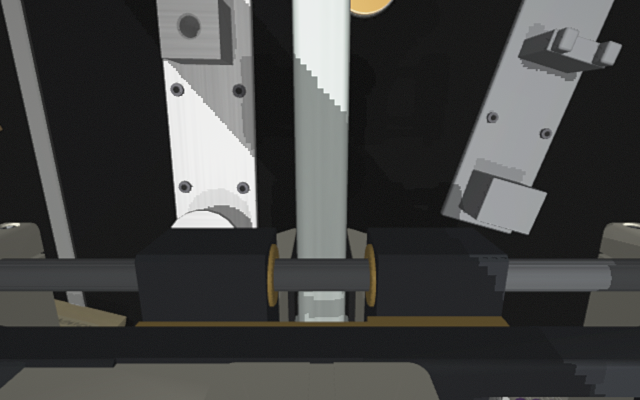

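The view shows the bore mouth at about (189,27), the base-plate screws at (178,90), (239,91), (185,188) and (243,188), and the saddle's rim near (203,210).

Run:
```python
from h import *
s=env.get_state(); im=env.camera("wrist"); g=cv2.cvtColor(im,cv2.COLOR_RGB2GRAY)
def blob(u,v,r,fr=.6):
    sub=g[v-r:v+r+1,u-r:u+r+1].astype(int); m=(sub<np.percentile(sub,75)*fr).astype(np.uint8)
    n,l,st,c=cv2.connectedComponentsWithStats(m)
    k=min(range(1,n),key=lambda k:np.hypot(*(c[k]-r))-st[k][4]*.02); x=st[k]; return x[:2]+np.array([u-r,v-r])+(x[2:4]-1)/2,x[2:]
b,i=blob(189,27,18,.75); B=on("wrist",*b,.05,s); print("bore",b,i,B)
S=[]
for u,v in ((178,90),(239,91),(185,188),(243,188)):
    p,i=blob(u,v,8); S.append(on("wrist",*p,.01,s)[:2]); print(p,i,S[-1])
S=np.array(S); a=(S[2]+S[3]-S[0]-S[1])/2; print("len",np.linalg.norm(a),"dir",np.arctan2(a[1],a[0]),"side dirs",[np.arctan2(*(q[::-1])) for q in (S[2]-S[0],S[3]-S[1])],"cross",np.arctan2(*((S[0]-S[1])[::-1]))+np.pi/2, "centre",S.mean(0), "centre-bore",S.mean(0)-B[:2])
```

```text
bore [189.5  26. ] [ 22  23 382] [ 0.49430303 -0.0862501   0.05      ]
[177.  89.] [ 13  13 136] [ 0.53759658 -0.11713008]
[239.   90.5] [ 13  12 121] [ 0.53989819 -0.06115814]
[185.5 186.5] [ 14  12 117] [ 0.62791968 -0.11989768]
[243.  187.5] [ 13  12 115] [ 0.62992913 -0.06422832]
len 0.09022425335970016 dir -0.032357144979287704 side dirs [np.float64(-0.030631531783498166), np.float64(-0.034088164257051225)] cross -0.04109765831654877 centre [ 0.58383589 -0.09060355] centre-bore [ 0.08953287 -0.00435345]
```

Call:
jog_arm(plan=[1,0,-1.5,0,0.018,1,0,-2.5,0,0,1,0,-2.7,0,0,1,0,-2.2,0,0,1,0.1,-1.5,0,0,1,0,0,1,0,1,0,0,2,0,1,0,0,1,0,1,0,0,0,0,1,0,0,0,0])

```text
clock: 18.45
eef_pos: [0.6179, -0.0911, 0.1563]
tcp_rot: [-0.0, 0.018, 1.0, 0.0]
contact_force: [0.7, 0.7, -4.3]
gripper_width: 0.0197
grasp_force: 35.0
```

Call:
jog_arm(plan=[1,0,0,0,0,1,0,0,0,0])

```text
clock: 18.65
eef_pos: [0.6186, -0.092, 0.1575]
tcp_rot: [0.001, 0.019, 1.0, 0.0]
contact_force: [-0.9, 0.3, -4.3]
gripper_width: 0.0201
grasp_force: 35.0
```

```bash
python3 d.py .6196 -.0914 .1147
```

```text
18.65 [ 0.6186 -0.092   0.1575] d cm [-0.09  0.06  4.28] F [-0.93  0.3  -4.32] [ 0.09 -0.16 -0.03] w 0.0201 35.0 yaw 3.103 zax [ 0.001  0.    -1.   ] j7 [ 0.9   0.9  -1.25  1.67  0.89  1.25  0.98]
```

Call:
jog_arm(plan=[1,-0.1,0.05,1,0,1,0,0,1.2,0,1,0,0,1.2,0,1,0,0,0.8,0,1,0,0,0,0,1,0,0,0,0,1,0,0,0,0,1,0,0,0,0])

```text
clock: 19.45
eef_pos: [0.6195, -0.0919, 0.1154]
tcp_rot: [0.001, 0.019, 1.0, -0.0]
contact_force: [-0.0, 0.5, -4.1]
gripper_width: 0.0197
grasp_force: 35.0
```

```bash
python3 d.py .6196 -.0914 .1147;python3 - <<'E'
from h import *
a=env.camera("top")[:,:,::-1]; b=env.camera("wrist")[:,:,::-1]
c=cv2.resize(a[160:250,300:390],(400,400),interpolation=cv2.INTER_CUBIC)
cv2.imwrite("pics/f1.png",np.hstack([c,cv2.resize(b[:,120:520],(400,400))]))
c=env.calibration("top"); f=200/np.tan(np.radians(c["vfov"])/2); Wi=np.linalg.inv(c["pose"])
for P in ([.4902,-.0853,.158],[.670,-.092,.148]):
    q=Wi@np.append(P,1); u,v=c["cx"]-f*q[0]/q[2],c["cy"]+f*q[1]/q[2]; print("crop px",(u-300)*400/90,(v-160)*400/90)
E
```

```text
19.45 [ 0.6195 -0.0919  0.1154] d cm [-0.    0.05  0.07] F [-0.05  0.46 -4.12] [ 0.15 -0.16 -0.05] w 0.0197 35.0 yaw 3.103 zax [ 0.001 -0.    -1.   ] j7 [ 0.87  0.94 -1.2   1.7   0.94  1.2   0.96]
crop px 155.89627075956213 312.92294749116184
crop px 164.97726370402435 55.874141370597194
```

View pics/f1.png

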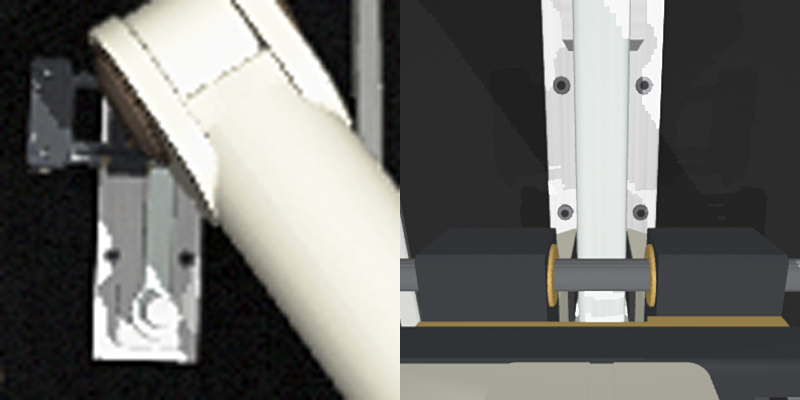

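The top view puts the pin head at crop (155,311), against a predicted (156,313). In the wrist view the beam is centred between the stand's screws. Handing in.

```bash
python3 -c "
from station import env
print(env.get_state()['qd'].round(3)); print(env.sign_off())"
```

```text
[ 0.001  0.001  0.004  0.003 -0.001  0.001  0.001]
the job is handed in; nothing more can be done
None
```

I handed the job in at about 19.5 s, with the pin fully in the eye and the arm held level and still over the stand, the pin tip about 3 cm above the bore by my measurements; the sign-off returned no verdict.

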